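# Return the loose parts tray to the gap in the garage tray cabinet

## Robot

A 6-joint arm with a two-finger parallel gripper is mounted at the origin on the work surface. World frame = base frame: x ahead of the robot, y to its left, z up, the work surface at z = 0. Lengths are in mm, angles in rad, forces in N, time in s.
With the tool pointing down it reaches from about 350 to 975 mm from the base axis. Payload 4.9 kg.
Tool frame: the origin (TCP) lies at the very end of the fingers, on their centre line; the grasp point (between the pads) lies env.grasp_offset behind it (env.grasp_offset is the distance from the TCP to the grasp point, in mm); x points along the fingers, z is the direction in which the jaws open and shut, and the axes are right-handed (so a half turn about x gives the same grasp; the last joint's range is limited). The gripper opens to 85 mm and grips with 20 to 120 N. Pads are 22 mm wide; open, the fingers measure 114 mm over their backs; the gripper's body (76 mm by 85 mm) begins 54 mm behind the grasp point. The pads swing forward as they close: fully open they stand 13 mm farther back than shut.
Start: joints at [1.07, 0.053, 1.613, -0, 1.476, -0.119], TCP at [232.858, 579.982, 231.304] pointing down, gripper open.
Joint ranges: [-3.01, 3.01], [-1.01, 2.22], [0.06, 2.58], [-1.02, 4.17], [0.09, 2.62], [-3.14, 3.14]. Speed limits (rad/s): [2.57, 2.57, 3.14, 3.14, 3.14, 3.14].

## Interface

Orientations are given as a unit quaternion [w, x, y, z].
In Python, from workcell import env gives the robot as it stands. Calls block until the motion is done:
- env.move_pose(position, orientation): joint-space move of the TCP to a pose.
- env.move_l(position, rotation=None, velocity=150, max_force=None): straight line of the TCP; rotation=None keeps the orientation; velocity is the mean speed in mm/s. With max_force (N) it stops when the force on the tool has changed by that much, and returns True; else False.
- env.move_j(angles): joint-space move.
- env.ungrasp() and env.close_gripper(): open the fingers fully, or close them until they stop; the grip force is fixed at half the most.
- env.hold(seconds).
- env.solve_ik(position, orientation): joint angles nearest the present ones, or None.
- env.read_camera(name): name is "scene" or "top" or "wrist"; returns a dict with "img" (420x560x3 uint8, red, green, blue), "range_z" (420x560 float32, mm along the optical axis (not along the pixel's ray), 0 where there is no reading), "intrinsics" (3x3 intrinsics, pixels), "pose" (4x4, takes a point from camera to world coordinates); the wrist camera has in their place "tool_from_camera" (4x4, takes a point from camera to tool coordinates, whose origin is the TCP and whose axes are the tool frame's). Camera axes: x right, y up, looking along -z (the intrinsics and any distortion apply to the point x, -y, -z); pixel columns grow to the right and rows downward; lengths in mm; the calibration is good to about 2 mm. A picture is of the moment at which its call begins: read the wrist's pose just before it.
A pose or a line that the arm cannot do raises env.IKError and nothing moves.
- env.sign_off(): hands the job in, once; it reports no verdict.
Trained networks look in the newest picture that a camera, given by its name, has taken for a name from the list of things; names that differ only in an ending like _2 or _b are one class to them, and where a whole thing is asked for, a point or a joint stands for the part that bears it (a point fixed in the world has none). Each returns a list of dicts, best first, with "score" (0 to 1); they miss things now and then, are a little off and sometimes report something else, mostly with a low value. They report only what shows in the picture. A call takes as long as a camera call. They do not tell look-alikes from the thing itself.
- env.trace(camera, target): "mask" (420x560 bool, what is visible of it) and "centre" ([row, column] as shares, 0 to 1, of the picture: columns of its width, rows of its height, amid what is visible of it).
- env.spot_point(camera, target): "centre" ([row, column] as shares, 0 to 1, of the picture: columns of its width, rows of its height: a listed point, or the origin of a listed thing).
Readings, each from a call of its own:
- env.read_clock(): time.
- env.read_qpos(): joint angles.
- env.read_qvel(): joint speeds.
- env.read_effort(): joint torques, N m.
- env.read_ee_pos(): TCP position.
- env.read_tool_rot(): TCP orientation.
- env.read_ft_force(): force on the tool from outside, world axes, zero at the start.
- env.read_torque(): the same for the moment, N m.
- env.read_opening(): opening from 0.0 (shut) to 1.0 (fully open).
Only numpy, scipy, OpenCV 4.12 (cv2) and the standard library are available. Lean on these libraries where they do the work, as an engineer would, in place of code of your own. Each camera call takes 0.05 s, during which the arm holds its last target.

## Task

Slide the loose tray with the red pull, rear edge first, onto the one free rail pair in the cabinet column that already holds two trays. Push it fully in to its end stops without ramming it, so that its front edge drops behind the stop beads and it lies level; do not shift the stored trays or disturb the other things on the bench.

Things in the scene. Friction and masses are not known exactly. Their poses are not given: they have to be found in the camera images.
- tray_center (a point): The loose tray, to be loaded: aluminium sheet 150 (x) x 130 (y) x 5 mm, lying flat on the bench, about 0.18 kg, weighted towards the pull. A rim 19 mm high stands on it, 11.5 mm in from the long edges, which stay bare as flanges. This point is the middle of the sheet, 2.5 mm above its underside. x runs from the pull end to the rear edge, which goes into the cabinet first (rear corners rounded, 6 mm); z up.
- tray_pull (a point): Middle of the loose tray's red rubber-sleeved pull: a flat plate 12 mm wide (y, pinch here), 28 mm high (z), standing out 40 mm from the sheet's front edge. 95 mm in front (-x) of tray_center and 15.5 mm above it; its end face is 115 mm in front of tray_center. Axes as tray_center. Pinched hard it carries the tray, whose rear edge may droop. It ends up below or above other pulls, so for the last part lean the tool back 30 degrees or more and push.
- cabinet: Blue steel tray cabinet 180 deep (x) x 294 wide (y) x 256 mm high, fixed, open at front (-x, facing the robot), back and top. Origin under its middle; x points into it. Two columns centred at y = +73 and -73 mm, each 136 mm wide inside, with three rail pairs 70 mm apart in height. The +y column always holds two trays and has one free pair; the -y column holds one tray.
- pair_low (a point): Lowest rail pair of the +y column: where tray_center lies when a tray is home on it, 32.5 mm above the bench (play 1 mm along x, 3 mm along y either way). Axes as the cabinet, whose front plane is 94 mm in front (-x). All pairs are alike: two slippery ledges 10 mm wide, top 2.5 mm below this point, with end stops at the back that the sheet's rear edge meets when home.
- pair_mid (a point): Middle rail pair of the +y column: where tray_center lies when a tray is home on it, 102.5 mm above the bench (play 1 mm along x, 3 mm along y either way). Axes as the cabinet, whose front plane is 94 mm in front (-x). Near the front each ledge has a half-round stop bead 6 mm high, 12 mm long, crest 82.5 mm in front (-x) of this point: the sheet rides over it and its front edge drops behind it when home.
- pair_high (a point): Highest rail pair of the +y column: where tray_center lies when a tray is home on it, 172.5 mm above the bench (play 1 mm along x, 3 mm along y either way). Axes as the cabinet, whose front plane is 94 mm in front (-x). 14 mm above each ledge a hold-down strip runs from 29 mm in front of this point to the back, with a turned-up lead-in 16 mm long; a tray 100 mm in stays put when let go.
- stored_low_center (a point): Stored tray with a white pull, same form as the loose one, home on the lowest rail pair of one of the two columns (which column changes). Middle of its sheet, as tray_center. Its pull stands out 21 mm in front of the cabinet's front plane. Not to be shifted.
- stored_mid_center (a point): Stored tray with a white pull, same form as the loose one, home on the middle rail pair of one of the two columns (which column changes). Middle of its sheet, as tray_center. Its pull stands out 21 mm in front of the cabinet's front plane. Not to be shifted.
- stored_high_center (a point): Stored tray with a white pull, same form as the loose one, home on the highest rail pair of one of the two columns (which column changes). Middle of its sheet, as tray_center. Its pull stands out 21 mm in front of the cabinet's front plane. Not to be shifted.
- pipe_cap: Yellow silicone pipe cap, 58 mm across its flange, 41 mm high, standing. Leave alone. Origin under its middle.
- socket_a: Smaller chrome socket, 26 mm across, 38 mm high, standing. Leave alone. Origin under its middle.
- socket_b: Larger chrome socket, 32 mm across, 42 mm high, standing. Leave alone. Origin under its middle.
- clamp: Bright orange plastic spring clamp lying flat, about 115 x 65 x 20 mm. Leave alone. Origin under its pivot.
- pvc_tee: White PVC T-joint lying flat, 92 x 69 mm, 42 mm high. Leave alone. Origin on the mat, under the crossing.
- heat_sink: Finned aluminium heat sink, 62 x 62 x 28 mm. Leave alone. Origin under its middle.
Mind the look-alikes: they are no part of the job. What is shaped like the part that bears tray_center but pink is not meant.

How it is judged (in metres and radians):
At the end, for the whole second after the job is handed in: The loose tray lies at rest and let go on the free rail pair of the +y column, its middle within 5 mm of its home point, level with the cabinet within 1 degree (front edge down behind the beads), pull outwards ((distance between tray_center and pair_low below 0.005 m or distance between tray_center and pair_mid below 0.005 m or distance between tray_center and pair_high below 0.005 m) and angle between the z axis of tray_center and the z axis of cabinet, either way round below 0.018 rad and angle between the x axis of tray_center and the x axis of cabinet, either way round below 0.06 rad and x of tray_pull in the frame of cabinet below -0.05 m and linear speed of tray below 0.01 m/s); the robot touches nothing.
It fails at once if the tray is rammed or forced against the cabinet with more than 80 N (contact force between tray and cabinet above 80 N).
It fails at once if a stored tray is shifted by more than 10 mm (distance of any of stored_low_center, stored_mid_center, stored_high_center from where it was at the start of the episode above 0.01 m).
It fails at once if something else on the bench is pushed more than 15 mm from its place (distance of any of pipe_cap, socket_a, socket_b, clamp, pvc_tee, heat_sink from where it was at the start of the episode above 0.015 m).
It also fails if it takes over 58 s, if anything falls off the work surface, if the arm or the gripper's body presses on something with over 40 N, if the wrist force passes 120 N, or if a joint passes its speed limit or range.

## Working session

There is one attempt and no reset: what is moved stays moved. The work goes in short steps, each a Python script; the robot and the scene stay as the last script left them, time stands still between calls to the robot, and variables do not carry over. Pictures are saved under pics/ and viewed, and the job is handed in when it is done.

```bash
ls; mkdir -p pics
cat > h.py <<'E'
import numpy as np, cv2
from workcell import env
def save(cam,fn,crop=None,scale=1):
    d=env.read_camera(cam); im=cv2.cvtColor(d['img'],cv2.COLOR_RGB2BGR)
    if crop: r0,r1,c0,c1=crop; im=im[r0:r1,c0:c1]
    if scale!=1: im=cv2.resize(im,None,fx=scale,fy=scale,interpolation=cv2.INTER_CUBIC)
    cv2.imwrite('pics/'+fn,im); return d
def world(d,r,c,z=None):
    K=d['intrinsics'];z=d['range_z'][int(round(r)),int(round(c))] if z is None else z
    x=(c-K[0,2])/K[0,0]*z;y=(r-K[1,2])/K[1,1]*z
    return (d['pose']@np.array([x,-y,-z,1]))[:3]
def cloud(d):
    K=d['intrinsics'];Z=d['range_z'];r,c=np.indices(Z.shape)
    x=(c-K[0,2])/K[0,0]*Z;y=(r-K[1,2])/K[1,1]*Z
    P=np.stack([x,-y,-Z,np.ones_like(Z)],-1)@d['pose'].T
    P=P[...,:3]; P[Z<=0]=np.nan
    return P
def ray_z(d,r,c,zw):
    K=d['intrinsics'];v=d['pose'][:3,:3]@np.array([(c-K[0,2])/K[0,0],-(r-K[1,2])/K[1,1],-1]);o=d['pose'][:3,3]
    return o+v*(zw-o[2])/v[2]
E
python3 - <<'E'
from h import *
a=save('scene','s0.png');b=save('top','t0.png')
print(env.grasp_offset,env.read_clock(),a['intrinsics'],a['pose'],b['pose'])
E
```

```text
pics
18.700000000000003 0.1 [[433.79518495   0.         283.61484188]
 [  0.         433.79518495 208.31858681]
 [  0.           0.           1.        ]] [[ 3.29304264e-01 -5.07308278e-01  7.96364874e-01  1.47047248e+03]
 [ 9.44160940e-01  1.86651971e-01 -2.71516412e-01 -3.22567082e+02]
 [-1.09005496e-02  8.41308120e-01  5.40445951e-01  7.23724730e+02]
 [ 0.00000000e+00  0.00000000e+00  0.00000000e+00  1.00000000e+00]] [[-1.44914459e-02  9.92652119e-01 -1.20132298e-01  4.13970899e+02]
 [-9.99860979e-01 -1.33949851e-02  9.92964377e-03  1.93574409e+00]
 [ 8.24751158e-03  1.20259492e-01  9.92708232e-01  1.51240949e+03]
 [ 0.00000000e+00  0.00000000e+00  0.00000000e+00  1.00000000e+00]]
```

View pics/s0.png

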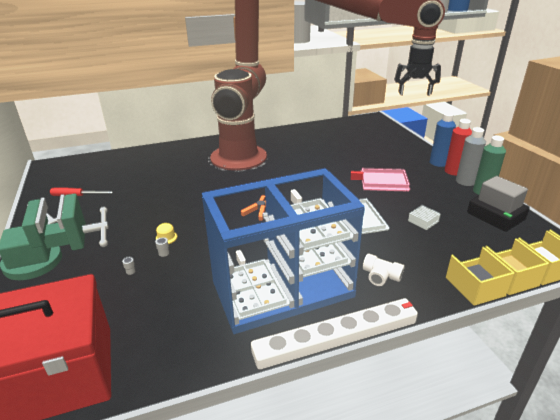

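View pics/t0.png

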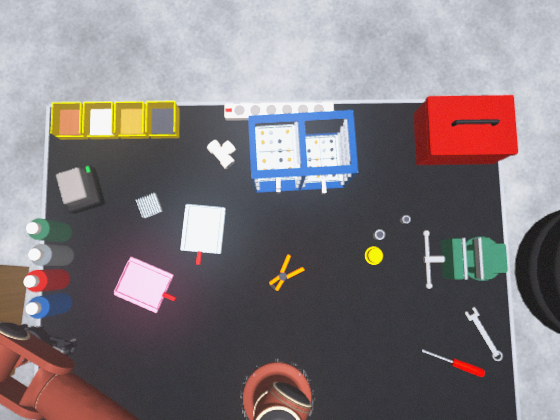

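Run:
```python
from h import *
a=save('scene','s1.png',(160,340,190,400),3.5);b=save('top','t1.png',(90,320,90,370),2.8)
P=cloud(b);
for cam,d in (('scene',a),('top',b)):
  for t in ['tray_center','tray_pull','cabinet','pair_low','pair_mid','pair_high','stored_low_center','stored_mid_center','stored_high_center']:
    r=env.spot_point(cam,t)
    for k in r[:3]:
        rr,cc=k['centre'][0]*420,k['centre'][1]*560
        print(cam,t,round(k['score'],2),round(rr),round(cc),world(d,min(rr,419),min(cc,559)).round())
```

```text
scene tray_center 0.83 220 354 [802.  63. 206.]
scene tray_center 0.66 180 386 [359. 425.   3.]
scene tray_pull 0.8 174 356 [322. 328.  26.]
scene cabinet 0.93 291 283 [784. -93.  38.]
scene pair_low 0.57 274 312 [819. -37. 101.]
scene pair_high 0.19 274 311 [819. -40. 100.]
scene pair_high 0.18 237 166 [ 456. -318.   17.]
scene stored_low_center 0.97 291 254 [ 762. -154.   37.]
scene stored_mid_center 0.66 253 311 [759. -15. 105.]
scene stored_high_center 0.9 224 310 [830. -51. 242.]
top tray_center 0.87 285 142 [353. 423.   5.]
top tray_center 0.77 232 205 [520. 223.   2.]
top tray_pull 0.73 299 167 [306. 344.   1.]
top tray_pull 0.6 258 196 [435. 248.  25.]
top stored_low_center 0.65 159 324 [ 749. -165.   36.]
top stored_low_center 0.19 156 221 [764. 169.  34.]
top stored_high_center 0.79 151 273 [739.  -1. 181.]
```

View pics/s1.png

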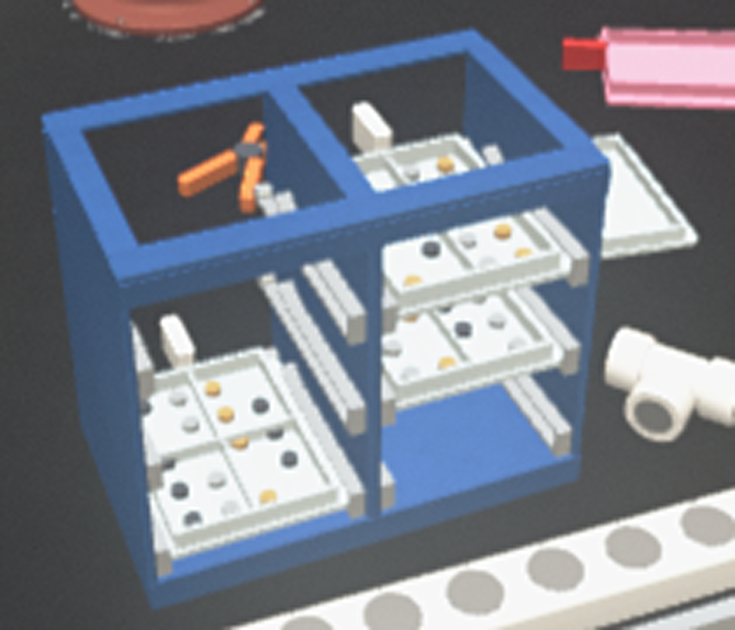

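View pics/t1.png

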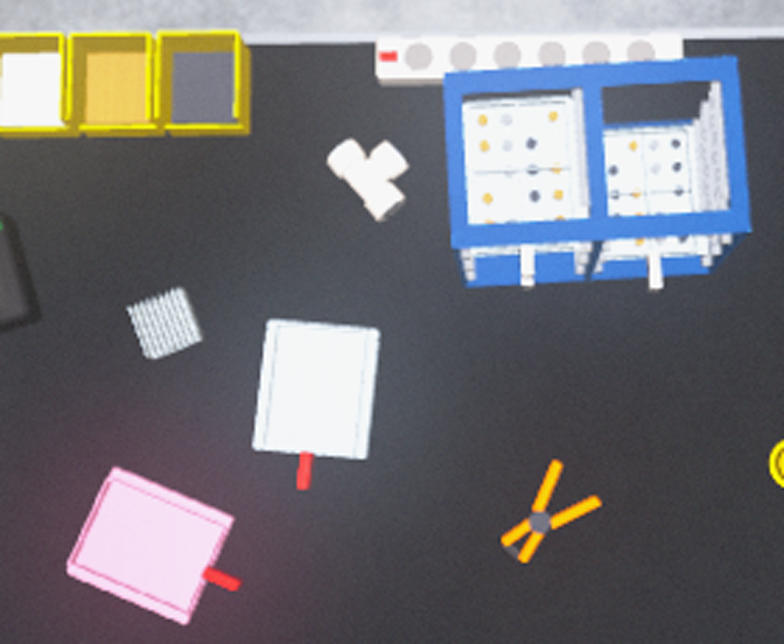

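Run:
```python
from h import *
for cam in ['top','scene']:
    d=env.read_camera(cam);P=cloud(d);hsv=cv2.cvtColor(d['img'],cv2.COLOR_RGB2HSV)
    H,S,V=[hsv[...,i].astype(int) for i in range(3)]
    x,y,z=P[...,0],P[...,1],P[...,2]
    m=(abs(H-110)<15)&(S>120)&(z>235)&(z<275)&(x>500)&(abs(y)<350)
    q=P[m];print(cam,'cab n',len(q),'z',np.percentile(q[:,2],[5,50,95]).round(1))
    q=q[abs(q[:,2]-np.median(q[:,2]))<6]
    print(cv2.minAreaRect(q[:,:2].astype(np.float32)))
    for t in ['cabinet','tray_center']:
      for k in env.trace(cam,t)[:3]:
        mm=k['mask']; q=P[mm]; q=q[np.isfinite(q[:,0])]
        print(t,round(k['score'],2),mm.sum(),q.mean(0).round(),np.percentile(q[:,2],[5,50,95]).round(1))
        if t=='tray_center':
            qq=q[q[:,2]<40];print(cv2.minAreaRect(qq[:,:2].astype(np.float32)))
    m=((H<8)|(H>172))&(S>150)&(z<60)&(z>-10)&(x>300)&(x<560)&(y>180)&(y<300)
    q=P[m];print('red',len(q),q.mean(0).round(1) if len(q) else '',cv2.minAreaRect(q[:,:2].astype(np.float32)) if len(q) else '', np.argwhere(m).mean(0))
```

```text
top cab n 2495 z [251.7 255.7 259.9]
((742.8881225585938, -80.94485473632812), (180.2394256591797, 294.14031982421875), 2.1493797302246094)
cabinet 0.8 4423 [731. -94. 189.] [  8.5 253.4 259.2]
cabinet 0.49 222 [ 434. -312.   31.] [ 5.2 35.9 44.9]
tray_center 0.7 1926 [525. 232.   7.] [-0.7  5.1 20.2]
((510.664306640625, 233.70628356933594), (132.35565185546875, 189.34207153320312), 84.17530822753906)
tray_center 0.63 2003 [353. 420.   7.] [-0.7  5.2 20.4]
((346.3761901855469, 405.9817199707031), (194.18643188476562, 132.18389892578125), 64.4822769165039)
red 56 [435.6 241.   29.8] ((435.6672668457031, 242.1370391845703), (13.071698188781738, 38.636070251464844), 83.28762817382812) [257.85714286 198.21428571]
scene cab n 2847 z [252.5 254.6 256. ]
((743.458251953125, -80.86058044433594), (183.69900512695312, 295.9942626953125), 2.1753242015838623)
cabinet 0.78 11967 [778. -80. 150.] [  8.9 178.4 255.4]
tray_center 0.66 1083 [356. 412.   7.] [-0.2  4.1 18.8]
((350.5141906738281, 405.809326171875), (199.40676879882812, 137.80343627929688), 62.659889221191406)
tray_center 0.6 487 [559. 261.   7.] [ 0.7  4.5 17.1]
((547.1487426757812, 273.95513916015625), (73.12579345703125, 159.34906005859375), 63.0748176574707)
red 0   [nan nan]<stdin>:17: RuntimeWarning: Mean of empty slice.
  ret = um.true_divide(
```

```bash
cat >> h.py <<'E'
from scipy.spatial.transform import Rotation as Rn
CAB=np.array([743.1,-80.9]);CY=np.deg2rad(2.15)
TRAY=np.array([530.5,231.7]);TY=np.deg2rad(-6.0)
G=18.7
def tool(yaw,down,flip=1):
    "down: angle below horizontal, deg"
    a=np.deg2rad(down);X=np.array([np.cos(yaw),np.sin(yaw),0]);Y=np.array([-np.sin(yaw),np.cos(yaw),0]);Z=np.array([0,0,1.])
    x=np.cos(a)*X-np.sin(a)*Z; z=flip*Y; y=np.cross(z,x)
    R=np.stack([x,y,z],1); q=Rn.from_matrix(R).as_quat(); return q[[3,0,1,2]],R
def cab(x,y): # cabinet frame -> world xy
    c,s=np.cos(CY),np.sin(CY);return CAB+np.array([c*x-s*y,s*x+c*y])
def tcp(xy,z,yaw,down,flip=1):
    "TCP pose that puts grasp point at xy,z"
    q,R=tool(yaw,down,flip);return np.array([*xy,z])+G*R[:,0],q
PULL=TRAY-95*np.array([np.cos(TY),np.sin(TY)])
E
python3 - <<'E'
from h import *
print(PULL,env.read_tool_rot(),tool(0,90)[0])
for down in (30,40,45,50,60):
  for f in (1,-1):
    r=[]
    for xy,z,yaw in [(PULL,18,TY),(PULL,140,TY),(cab(4-95-160,73),58,CY),(cab(4-95-70,73),55,CY),(cab(4-115-5,73),50,CY)]:
        p,q=tcp(xy,z,yaw,down,f);s=env.solve_ik(p,q);r.append(None if s is None else np.round(s,2).tolist())
    print(down,f,r)
E
```

```text
[436.02041994 241.63020401] [ 0.58580039 -0.39604822  0.58576879  0.39605383] [-0.5  0.5 -0.5 -0.5]
30 1 [None, None, None, [-0.27, -0.11, 2.4, 2.15, 0.32, 2.38], [-0.24, 0.02, 2.29, 2.27, 0.31, 2.28]]
30 -1 [None, None, None, [-0.27, -0.11, 2.4, 2.15, 0.32, -0.76], [-0.24, 0.02, 2.29, 2.27, 0.31, -0.86]]
40 1 [None, [0.62, -0.45, 2.4, -0.92, 0.69, -0.26], [-0.34, -0.48, 2.58, 0.97, 0.35, -2.76], [-0.25, -0.15, 2.35, 1.2, 0.24, -2.95], [-0.22, -0.02, 2.24, 1.27, 0.21, -3.01]]
40 -1 [None, [0.62, -0.45, 2.4, -0.92, 0.69, 2.89], [-0.34, -0.48, 2.58, 0.97, 0.35, 0.38], [-0.25, -0.15, 2.35, 1.2, 0.24, 0.19], [-0.22, -0.02, 2.24, 1.27, 0.21, 0.14]]
45 1 [None, [0.6, -0.45, 2.37, -0.76, 0.72, -0.42], [-0.32, -0.47, 2.54, 0.69, 0.4, -2.48], [-0.24, -0.15, 2.31, 0.76, 0.29, -2.51], [-0.21, -0.02, 2.21, 0.76, 0.26, -2.5]]
45 -1 [None, [0.6, -0.45, 2.37, -0.76, 0.72, 2.73], [-0.32, -0.47, 2.54, 0.69, 0.4, 0.66], [-0.24, -0.15, 2.31, 0.76, 0.29, 0.64], [-0.21, -0.02, 2.21, 0.76, 0.26, 0.64]]
50 1 [[0.57, -0.15, 2.37, -0.91, 0.53, -0.19], [0.57, -0.44, 2.33, -0.61, 0.77, -0.55], [-0.31, -0.45, 2.49, 0.49, 0.47, -2.28], [-0.23, -0.14, 2.27, 0.49, 0.37, -2.24], [-0.2, -0.01, 2.17, 0.48, 0.34, -2.21]]
50 -1 [[0.57, -0.15, 2.37, -0.91, 0.53, 2.95], [0.57, -0.44, 2.33, -0.61, 0.77, 2.59], [-0.31, -0.45, 2.49, 0.49, 0.47, 0.86], [-0.23, -0.14, 2.27, 0.49, 0.37, 0.9], [-0.2, -0.01, 2.17, 0.48, 0.34, 0.93]]
60 1 [[0.51, -0.15, 2.31, -0.52, 0.61, -0.58], [0.51, -0.4, 2.26, -0.38, 0.88, -0.77], [-0.27, -0.37, 2.39, 0.26, 0.63, -2.05], [-0.21, -0.1, 2.18, 0.23, 0.56, -1.98], [-0.19, 0.02, 2.07, 0.22, 0.54, -1.95]]
60 -1 [[0.51, -0.15, 2.31, -0.52, 0.61, 2.56], [0.51, -0.4, 2.26, -0.38, 0.88, 2.37], [-0.27, -0.37, 2.39, 0.26, 0.63, 1.09], [-0.21, -0.1, 2.18, 0.23, 0.56, 1.16], [-0.19, 0.02, 2.07, 0.22, 0.54, 1.19]]
```

Run:
```python
from h import *
yw=TY; g=PULL-5*np.array([np.cos(yw),np.sin(yw)])
p,q=tcp(g,120,yw,60,1)
print(env.read_clock())
env.move_pose(p,q)
print(env.read_clock(),env.read_ee_pos(),p,env.read_qpos())
R=Rn.from_quat(np.array(env.read_tool_rot())[[1,2,3,0]]).as_matrix();pos=np.array(env.read_ee_pos())
d=save('wrist','w0.png')
T=np.eye(4);T[:3,:3]=R;T[:3,3]=pos
d['pose']=T@d['tool_from_camera']
P=cloud(d);hsv=cv2.cvtColor(d['img'],cv2.COLOR_RGB2HSV);H,S,V=[hsv[...,i].astype(int) for i in range(3)]
m=((H<8)|(H>172))&(S>150)&(P[...,2]>15)&(P[...,2]<60)
c=P[m];print(len(c),np.median(c,0),cv2.minAreaRect(c[:,:2].astype(np.float32)),np.argwhere(m).mean(0),np.percentile(c[:,2],[5,50,95]))
```

```text
1.4
2.925 [441.03289108 242.09936563 104.98896194] [440.34659018 241.1755052  103.80532495] [ 0.51576465 -0.37844674  2.27779273 -0.39958071  0.84197314 -0.74291643]
1525 [424.96554147 243.40581334  31.30050294] ((434.1030578613281, 242.9038848876953), (11.92391586303711, 41.132568359375), 83.77913665771484) [147.91213115 277.76393443] [18.23081286 31.30050294 32.31040223]
```

View pics/w0.png

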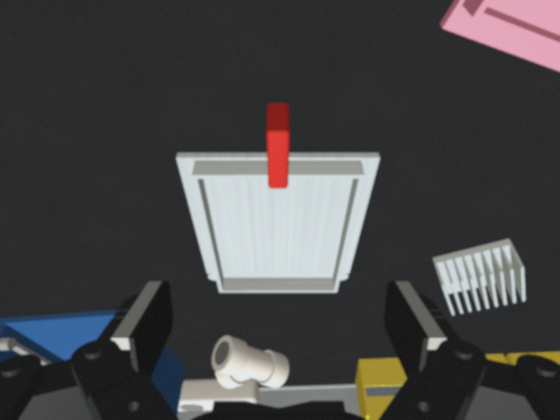

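Run:
```python
from h import *
yw=np.deg2rad(-6.2); g=np.array([434.8,242.6])-5*np.array([np.cos(yw),np.sin(yw)])
p,q=tcp(g,25.5,yw,60,1)
print(env.move_l(p,q,velocity=60,max_force=8),env.read_ee_pos(),p,env.read_ft_force())
env.close_gripper()
print(env.read_opening(),env.read_ft_force(),env.read_ee_pos(),env.read_clock())
p2=p+np.array([0,0,40]);print(env.move_l(p2,velocity=60))
print(env.read_opening(),env.read_ft_force(),env.read_torque(),env.read_clock())
save('wrist','w1.png');save('scene','s2.png',(130,270,300,460),4)
```

```text
False [439.46890904 242.33359005   9.8243372 ] [439.12455669 242.1302028    9.30532495] [ 0.29679854  0.05649697 -0.26688089]
0.13220662055834584 [-1.37148041  0.2602016   0.55526886] [439.2644484  242.18976485   9.47952236] 5.3667
False
0.12759835234168765 [ 0.31630258  0.32886201 -1.48314842] [ 0.09809279  0.5114666  -0.00577109] 6.1833
```

View pics/w1.png

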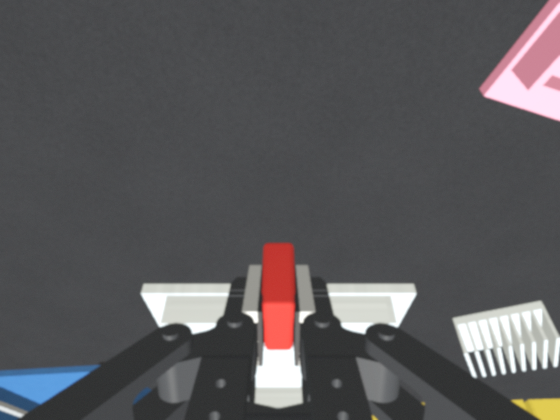

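View pics/s2.png

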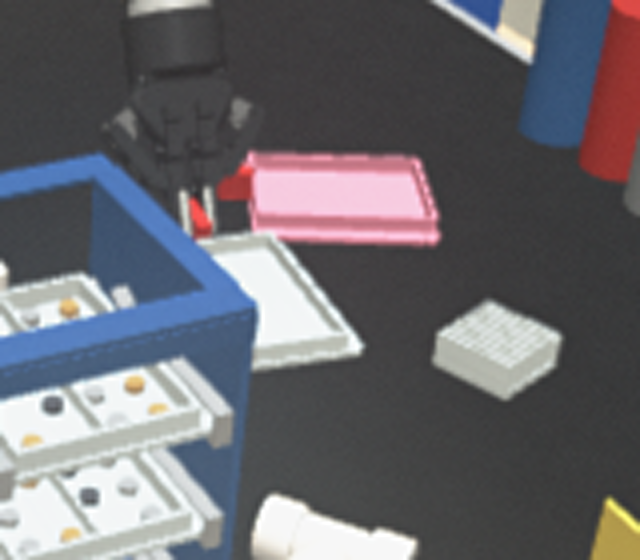

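```bash
cat >> h.py <<'E'
def planefit(cam,zmax=130,zmin=25):
    d=env.read_camera(cam);P=cloud(d);out=[]
    for k in env.trace(cam,'tray_center')[:4]:
        mm=cv2.erode(k['mask'].astype(np.uint8),np.ones((3,3)))>0
        q=P[mm];q=q[np.isfinite(q[:,0])]; q=q[(q[:,2]>zmin)&(q[:,2]<zmax)]
        if len(q)>30: out.append((k,q,P[k['mask']]))
    return d,P,out
E
python3 - <<'E'
from h import *
p,q=tcp(cab(-295,73),85,CY,60,1)
print(p,env.read_clock())
p0=np.array(env.read_ee_pos());env.move_l(p0+[0,0,35],velocity=120)
env.move_l(p,q,velocity=110)
print(env.read_clock(),env.read_ee_pos(),env.read_opening(),env.read_ft_force())
for cam in ('top','scene'):
    d,P,out=planefit(cam)
    save(cam,'c_%s.png'%cam,(90,330,150,430),2.6)
    for k,qq,al in out:
        A=np.c_[qq[:,:2]-qq[:,:2].mean(0),np.ones(len(qq))];z=qq[:,2]
        w=np.ones(len(z),bool)
        for _ in range(8):
            s=np.linalg.lstsq(A[w],z[w],rcond=None)[0];w=abs(z-A@s)<3
        print(cam,round(k['score'],2),len(qq),w.sum(),'slope',s,'c',qq[:,:2].mean(0),cv2.minAreaRect(qq[w][:,:2].astype(np.float32)))
E
```

```text
[454.91243599 -18.66777001  68.80532495] 6.2833
9.2417 [454.84717624 -18.38426387  68.73504224] 0.12823012440656653 [-0.23808008  1.05030803 -1.5107643 ]
top 0.84 1817 1108 slope [-5.28552525e-03 -1.82828312e-03  6.39395147e+01] c [543.9517763 -14.5134789] ((546.9064331054688, -14.069137573242188), (140.029296875, 124.5064468383789), 2.1105237007141113)
top 0.78 37 31 slope [-3.52412520e-02 -2.84998434e-02  3.00118057e+01] c [324.88200164 345.71663684] ((348.45166015625, 391.8587646484375), (148.07269287109375, 77.37901306152344), 89.31339263916016)
scene 0.72 171 91 slope [8.98675956e-03 6.96335230e-02 6.37064843e+01] c [499.62756012 -63.32075898] ((486.122802734375, -32.90166473388672), (60.83836364746094, 124.53096008300781), 28.250320434570312)
```

View pics/c_top.png

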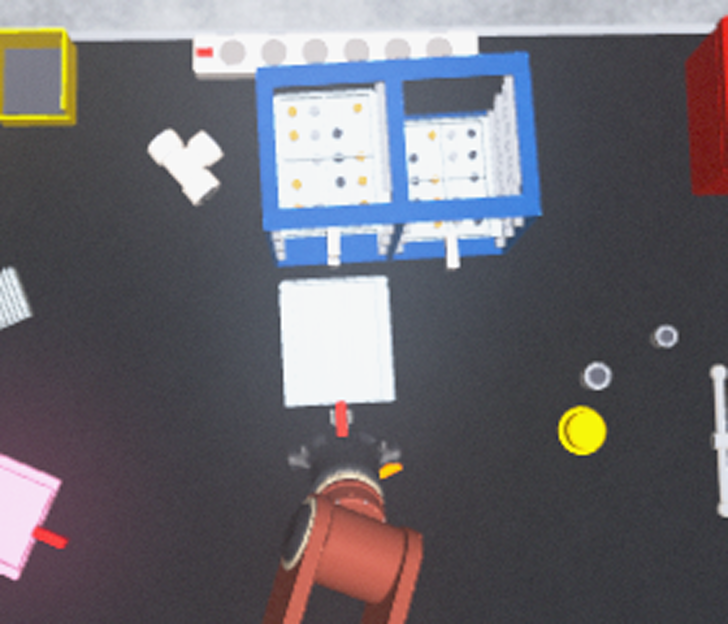

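View pics/c_scene.png

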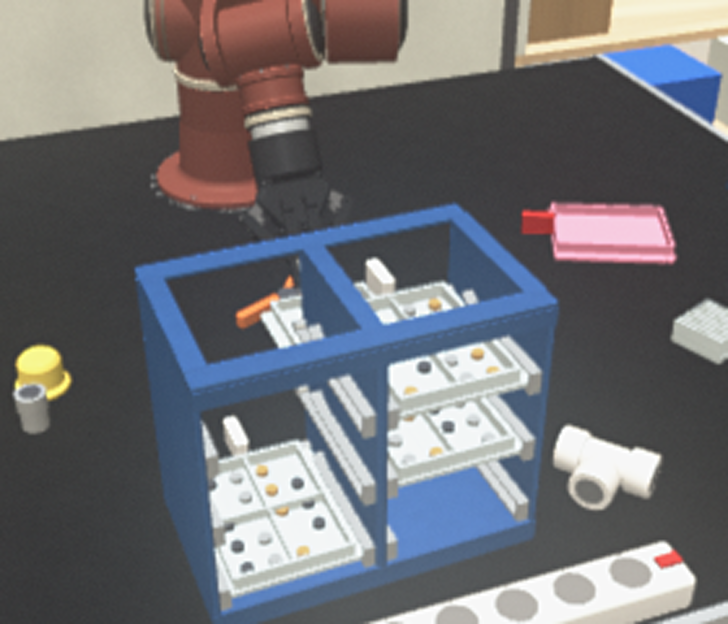

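```bash
cat > st.py <<'E'
from h import *
YO=72.5
def at(xc,u,down=60):  # tray centre at cab x, underside u
    return tcp(cab(xc-100,YO),u+25.5,CY,down,1)
def show():
    print('ee',np.round(env.read_ee_pos(),1),'F',np.round(env.read_ft_force(),1),'op',round(env.read_opening(),3),'t',round(env.read_clock(),2))
E
python3 - <<'E'
from st import *
p,q=at(-185,40.5);print(env.move_l(p,q,velocity=60));show()
p,q=at(-160,40.5);print(env.move_l(p,q,velocity=60,max_force=10));show()
p,q=at(-130,40.5);print(env.move_l(p,q,velocity=40,max_force=10));show();print(p)
save('scene','s3.png',(180,330,200,400),3.5);save('wrist','w3.png')
E
```

```text
False
ee [464.8 -18.7  49.6] F [ 0.2  0.5 -1.4] op 0.127 t 10.05
False
ee [489.8 -17.8  49.8] F [-0.2 -0.2 -2.5] op 0.128 t 10.62
False
ee [519.7 -16.7  49.5] F [ 0.1  0.1 -1.9] op 0.129 t 11.52
[519.88543619 -16.72889277  49.80532495]
```

View pics/s3.png

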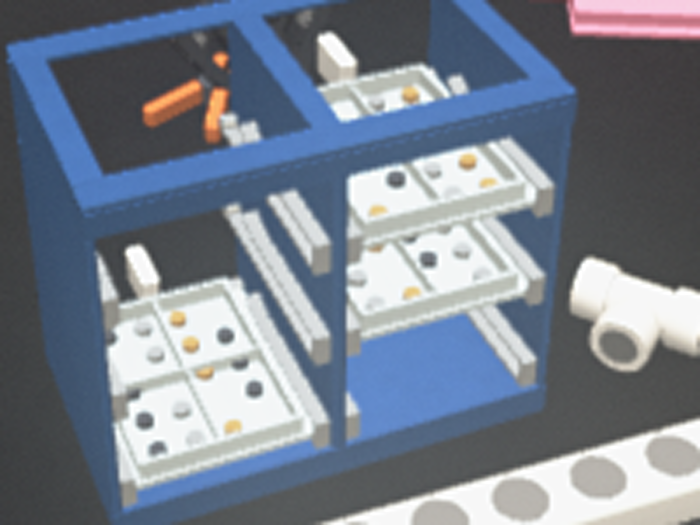

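View pics/w3.png

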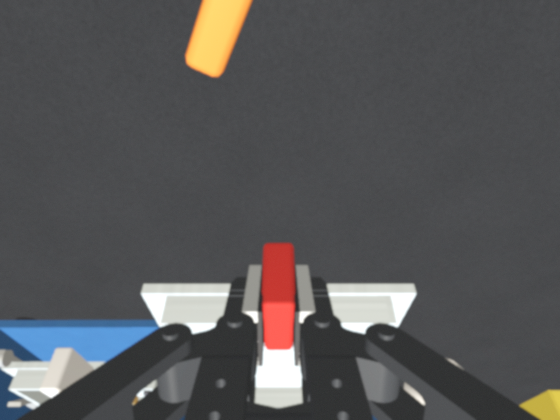

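Run:
```python
from st import *
p,q=at(-130,37.8);print(env.move_l(p,q,velocity=15,max_force=4));show()
u=37.8+np.array(env.read_ee_pos())[2]-p[2]; print('u',u)
for x in (-105,-80,-55):
    p,q=at(x,u);r=env.move_l(p,q,velocity=35,max_force=12);print(r);show()
    if r: break
save('scene','s4.png',(180,330,200,400),3.5);save('top','t4.png',(90,260,200,400),3.5)
```

```text
False
ee [519.7 -16.7  46.8] F [ 0.4 -0.4 -2.2] op 0.127 t 11.95
u 37.528727892746424
False
ee [544.7 -15.7  46.6] F [ 0.   0.6 -2. ] op 0.127 t 12.82
False
ee [569.6 -14.8  46.6] F [ 0.9  0.7 -2.2] op 0.13 t 13.68
False
ee [594.6 -13.9  46.6] F [ 0.3  0.2 -1.8] op 0.131 t 14.55
```

View pics/s4.png

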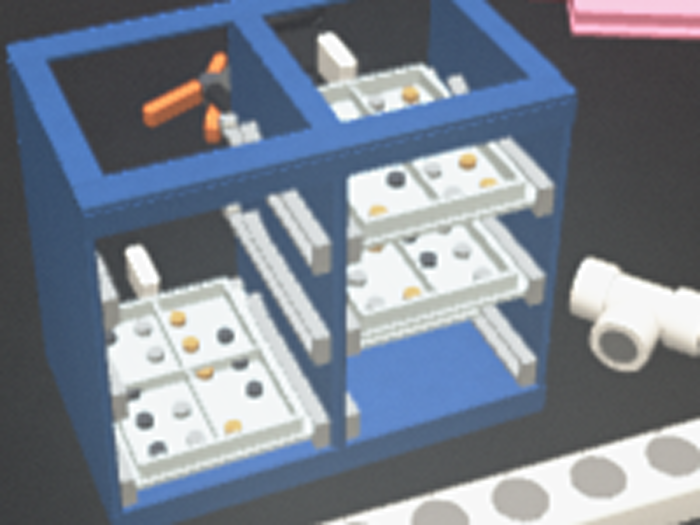

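View pics/t4.png

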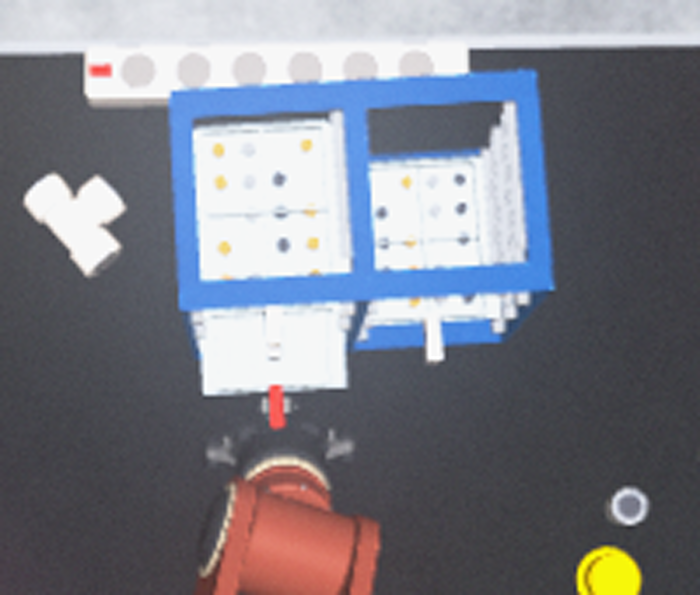

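Run:
```python
from st import *
p,q=at(-50,37.5);print(env.move_l(p,q,velocity=30,max_force=12));show()
p,q=at(-50,35.2);print(env.move_l(p,q,velocity=10,max_force=3));show()
env.ungrasp();show()
R=tool(CY,60)[1];p=np.array(env.read_ee_pos())
X=np.array([np.cos(CY),np.sin(CY),0])
print(env.move_l(p-35*R[:,0]-25*X,velocity=100));show()
save('wrist','w5.png');save('top','t5.png',(90,260,200,400),3.5)
```

```text
False
ee [600.1 -13.7  47. ] F [ 0.6  0.1 -1.7] op 0.129 t 14.97
True
ee [600.3 -13.8  45. ] F [ 0.7 -0.3  2. ] op 0.133 t 15.24
ee [598.5 -13.4  43.2] F [-0.2 -0.1  0.3] op 1.0 t 15.95
False
ee [556.2 -15.1  73.5] F [ 0.3  0.6 -0.4] op 1.0 t 16.62
```

View pics/w5.png

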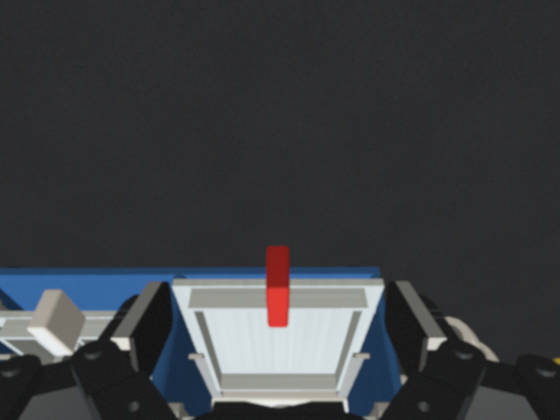

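View pics/t5.png

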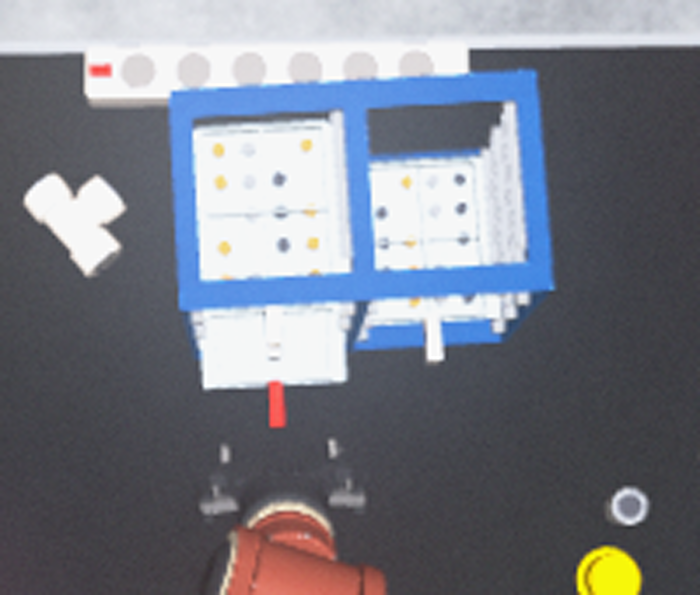

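```bash
cat >> st.py <<'E'
def push(xend,zc=48,down=50):
    a=np.deg2rad(down);q,R=tool(CY,down,1)
    xy=cab(xend-11*np.sin(a),YO+.3);return np.array([*xy,zc-11*np.cos(a)]),q
E
python3 - <<'E'
from st import *
env.close_gripper()
p,q=push(-215,70);print(env.move_l(p,q,velocity=100));show()
p,q=push(-195);print(env.move_l(p,q,velocity=60,max_force=8));show()
p,q=push(-150);print(env.move_l(p,q,velocity=30,max_force=12));show();print(p)
save('wrist','w6.png');save('scene','s6.png',(180,330,200,400),3.5);save('top','t6.png',(90,260,200,400),3.5)
E
```

```text
False
ee [517.5 -16.8  63.6] F [0.7 0.4 0.5] op -0.002 t 18.04
False
ee [537.6 -15.8  41.2] F [ 0.4 -0.8  0.1] op -0.003 t 18.68
False
ee [581.9 -14.1  40.8] F [ 0.3 -0.5  1.2] op -0.001 t 20.33
[582.05388945 -14.09474083  40.92933629]
```

View pics/w6.png

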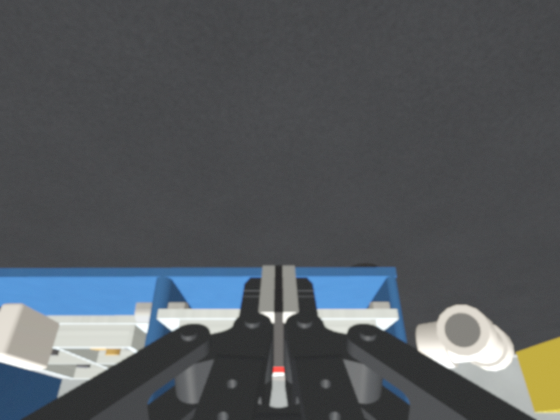

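View pics/t6.png

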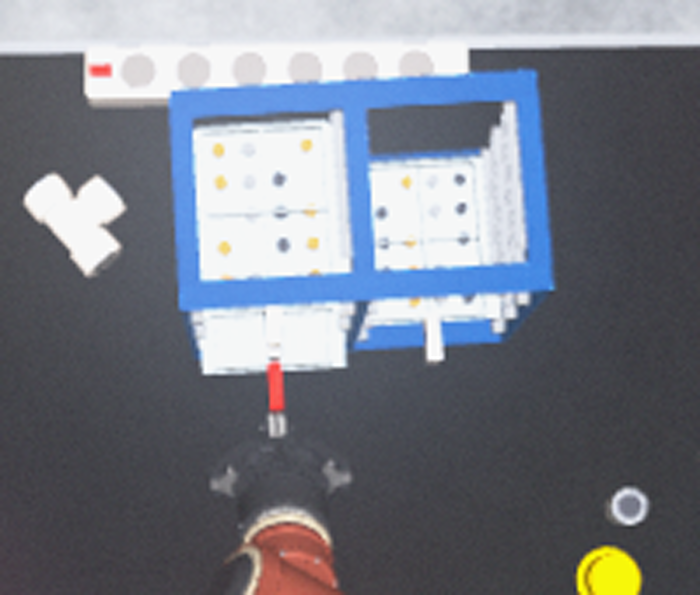

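Run:
```python
from st import *
for x,v,f in ((-130,30,15),(-116,20,15),(-106,10,10)):
    p,q=push(x);r=env.move_l(p,q,velocity=v,max_force=f);print(x,r,np.round(p,1));show()
    if r: break
save('wrist','w7.png');save('scene','s7.png',(180,330,200,400),3.5);save('top','t7.png',(90,260,200,400),3.5)
```

```text
-130 False [602.  -13.3  40.9]
ee [602.1 -13.3  41. ] F [ 0.2  0.6 -0.2] op -0.002 t 21.3
-116 False [616.  -12.8  40.9]
ee [616.  -12.8  40.9] F [0.5 0.1 0.4] op -0.002 t 22.15
-106 True [626.  -12.4  40.9]
ee [622.4 -12.3  40.6] F [-5.9 -0.5  6.5] op -0.001 t 22.85
```

View pics/s7.png

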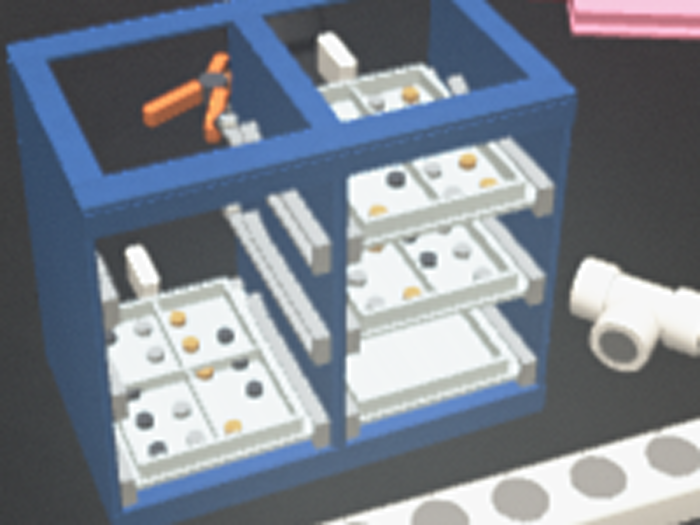

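View pics/t7.png

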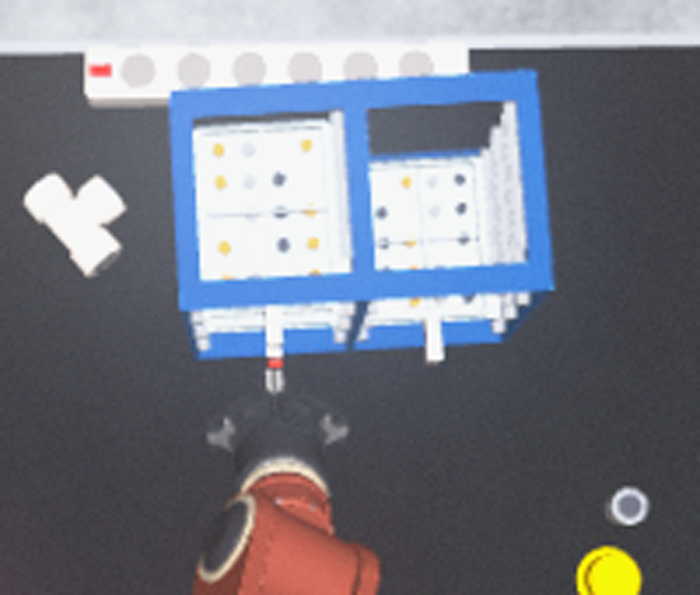

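Run:
```python
from st import *
p,q=push(-150);print(env.move_l(p,q,velocity=60));show()
p,q=push(-190,110);print(env.move_l(p,q,velocity=90));show()
R=Rn.from_quat(np.array(env.read_tool_rot())[[1,2,3,0]]).as_matrix();pos=np.array(env.read_ee_pos())
d=save('wrist','w8.png');T=np.eye(4);T[:3,:3]=R;T[:3,3]=pos;d['pose']=T@d['tool_from_camera']
np.savez('w8.npz',P=cloud(d),img=d['img'])
save('top','t8.png',(90,260,200,400),3.5)
for cam in('scene','top'):
    dd=env.read_camera(cam);np.savez(cam+'8.npz',P=cloud(dd),img=dd['img'])
```

```text
False
ee [582.3 -14.2  41.3] F [ 0.5 -0.   0.1] op -0.002 t 23.81
False
ee [541.9 -15.5 102.4] F [ 0.5  0.4 -0. ] op -0.003 t 24.77
```

View pics/w8.png

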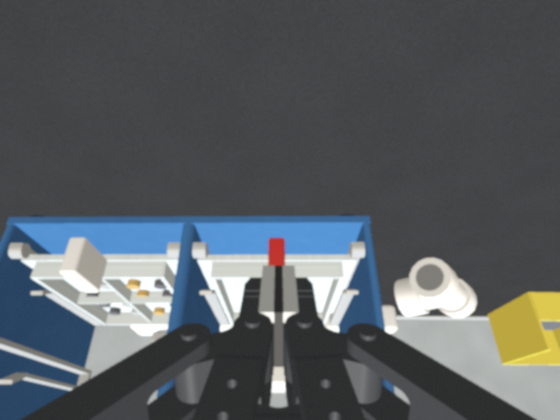

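View pics/t8.png

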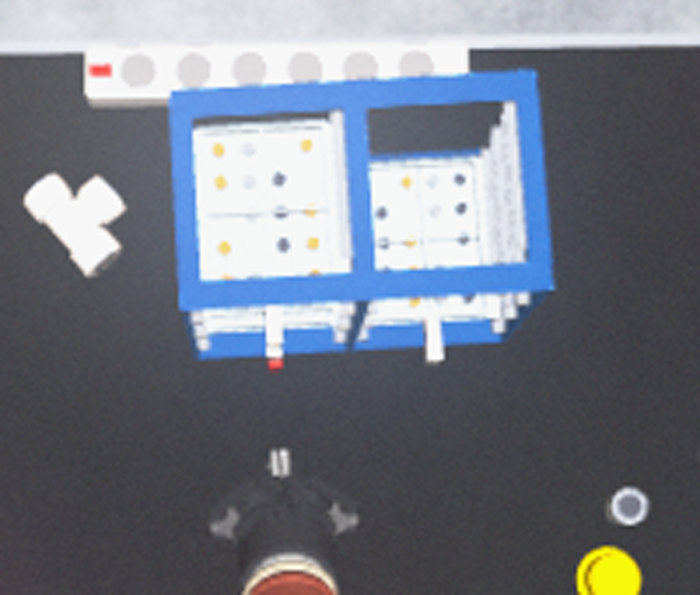

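Run:
```python
from st import *
def tocab(P):
    v=P[...,:2]-CAB;c,s=np.cos(CY),np.sin(CY)
    return np.stack([c*v[...,0]+s*v[...,1],-s*v[...,0]+c*v[...,1],P[...,2]],-1)
w=np.load('w8.npz');C=tocab(w['P'])
# red pull vs white low pull
hsv=cv2.cvtColor(w['img'],cv2.COLOR_RGB2HSV);H,S,V=[hsv[...,i].astype(int) for i in range(3)]
m=((H<8)|(H>172))&(S>150);q=C[m];q=q[np.isfinite(q[:,0])];print('red',len(q),np.percentile(q,[2,50,98],axis=0).round(1))
# white pull left
m=np.zeros_like(m);m[232:295,55:110]=1;m&=(S<60)&(C[...,2]>45);q=C[m];print('white',len(q),np.percentile(q,[2,50,98],axis=0).round(1))
for name,cols in (('loose L',(215,255)),('loose R',(300,345)),('stored L',(35,60)),('stored R',(115,160))):
    for r in range(244,290,3):
        print(name,r,np.nanmedian(C[r,cols[0]:cols[1]],axis=0).round(1))
```

```text
red 365 [[-113.8   67.    36.2]
 [-112.3   71.4   46.2]
 [-111.    76.4   56. ]]
white 1422 [[-113.7 -123.    45.3]
 [ -98.1  -68.1   54.3]
 [ -30.4  -66.    62. ]]
loose L 244 [-52.8  33.7  10.7]
loose L 247 [-46.4  32.8  10.5]
loose L 250 [-40.2  32.5  10.6]
loose L 253 [-33.6  31.7  10.6]
loose L 256 [-72.4  37.   31.4]
loose L 259 [-72.4  37.1  34. ]
loose L 262 [-70.2  37.1  35.7]
loose L 265 [-70.4  37.3  38.5]
loose L 268 [-70.3  37.4  41.1]
loose L 271 [-70.4  38.   43.7]
loose L 274 [-70.2  37.6  46.2]
loose L 277 [-69.8  37.7  48.6]
loose L 280 [-27.   32.5  34.7]
loose L 283 [-19.4  32.4  34.8]
loose L 286 [-18.3  30.9  37.4]
loose L 289 [-16.9  30.1  39.8]
loose R 244 [-52.6 112.1  10.6]
loose R 247 [-46.3 112.7  10.6]
loose R 250 [-39.8 112.8  10.5]
loose R 253 [-33.4 114.1  10.5]
loose R 256 [-72.1 108.9  31.2]
loose R 259 [-72.6 108.8  34.1]
loose R 262 [-70.2 108.4  35.8]
loose R 265 [-70.6 108.6  38.6]
loose R 268 [-70.4 108.   41.1]
loose R 271 [-70.3 108.2  43.7]
loose R 274 [-70.4 108.2  46.3]
loose R 277 [-70.  108.2  48.7]
loose R 280 [-27.7 113.1  35.1]
loose R
[... 492 characters left out ...]
L 277 [ -70.1 -113.1   48.7]
stored L 280 [ -52.1 -123.1   44.3]
stored L 283 [ -45.6 -123.3   44.6]
stored L 286 [ -38.5 -123.9   44.7]
stored L 289 [ -34.1 -140.3   45.9]
stored R 244 [-52.7 -53.7  10.6]
stored R 247 [-46.7 -55.9  10.7]
stored R 250 [-40.4 -57.6  10.7]
stored R 253 [-33.8 -60.   10.7]
stored R 256 [-73.  -42.8  31.6]
stored R 259 [-73.1 -42.5  34.3]
stored R 262 [-70.9 -43.2  36. ]
stored R 265 [-71.  -42.2  38.7]
stored R 268 [-71.1 -41.8  41.4]
stored R 271 [-70.9 -41.7  43.9]
stored R 274 [-71.1 -41.   46.6]
stored R 277 [-69.9 -40.4  48.6]
stored R 280 [-29.3 -55.7  35.6]
stored R 283 [-29.  -55.9  38.4]
stored R 286 [-26.4 -57.8  40.3]
stored R 289 [ -3.3 -65.   34.9]
```

Run:
```python
from st import *
env.hold(0.3);show();print(env.read_clock());print(env.sign_off())
```

```text
ee [542.1 -15.6 102.8] F [-0.2 -0.5  0.1] op -0.0 t 25.27
25.275
the job is handed in; nothing more can be done
None
```

I loaded the aluminium tray with the red pull, rear edge first, onto the free lowest rail pair of the +y column and handed the job in at about 25 s. I carried it by its pull until it was about 54 mm short of home. I let go there and pushed the pull's end with closed fingers, tool leaned back 40°, until the force limit (10 N) stopped it at the end stops.

- **Loose tray:** the wrist depth shows its front edge at the same depth and height as the stored low tray next to it, to within about 1 mm (x about -72.5 mm against -73 mm, z 31–34 mm for both). It lies behind the beads and matches left to right; its sheet top near the middle is about 35 mm high, the same as its front edge.
- **Forces:** the highest I read was about 9 N on the tool, at the end stops. The last push reading had an unexpected upward part of about 6.5 N, but the tray still lay level afterwards.
- **Other things:** in the last top picture the stored trays and the bench items in view look unmoved, though I did not measure them again. The arm was clear of everything at hand-in.
- **Disagreement:** the top camera put the carried tray about 1 mm sideways from where the arm's own position did. That was well inside the 3 mm play, and nothing touched on the way in.

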